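Set the roll gap of a bench rolling mill with a gauge blade

ROBOT

A 6-joint arm with a two-finger parallel gripper is mounted at the origin on the work surface. World frame = base frame: x ahead of the robot, y to its left, z up, the work surface at z = 0. Lengths are in m, angles in rad, forces in N, time in s.
With the tool pointing down it reaches from about 0.375 to 0.9 m from the base axis. Payload 3.1 kg.
Tool frame: the origin (TCP) lies midway between the tips of the shut fingers; the grasp point (between the pads) lies 19 mm behind it; z points along the fingers, y is the line along which they close (so a half turn about z gives the same grasp; the last joint's range is limited). The gripper opens to 87 mm and grips with 3 to 60 N. Pads are 19 mm wide; open, the fingers measure 117 mm over their backs; the gripper's body (75 mm by 190 mm) begins 51 mm behind the grasp point.
Start: joints at [-1.298, 0.527, 1.433, -0, 1.181, -0.178], TCP at [0.272, -0.563, 0.223] pointing down, gripper open.
Joint ranges: [-3.08, 3.08], [-0.75, 2.2], [0.22, 2.44], [-1.43, 4.57], [0, 2.65], [-2.85, 2.85]. Speed limits (rad/s): [2.79, 2.79, 3.14, 3.14, 3.14, 3.14].

INTERFACE

Orientations are given as a unit quaternion [x, y, z, w].
In Python, from rig import robot gives the robot as it stands.
- The arm moves only by the shell command python3 -m jog 'ROWS' [FORCE]. ROWS is a JSON object of lists of equal length, an entry for each row: "dp": the shift along the tool's x, y, z in mm, a list of three; "delta_rot": the turn, a rotation vector about the tool's x, y, z in rad, a list of three; "gripper": the opening, from -1 (shut) to 1 (fully open). A call has 1 to 12 rows; each row is the pose to reach, as a shift and turn from the pose commanded when the call began, along the tool's axes at that moment; what a row does not reach only later rows make up. A row lasts 1/10 s, in which the tool goes at most 50 mm and 8.59 degrees, less where a joint would pass 70% of its speed; a pose out of reach is approached as far as the arm can. A call with a gripper value outside its range is refused whole. The fingers move at their own pace and stop on an object; FORCE is the grip in N (left out, the last holds). Time passes only in rows, so rows that repeat a pose let the fingers close. It gives the time, the measured TCP pose, the force, the opening and the grip force at its end, in the units of the state.
- robot.get_obs(): the state, without advancing time (a new reading comes with each control period).
- robot.camera(name): name is "side" or "top"; returns the picture (420x560x3 uint8, red, green, blue); there is no depth.
- robot.camera_model(name): a dict with "fx", "fy", "cx", "cy" (pixels), "xyz" and "orientation" of the camera in the world. Camera axes: x right, y down, z forward; pixel columns grow to the right and rows downward; lengths in m; the calibration is good to about 2 mm. A picture is of the moment at which its call begins. camera_model takes no time and is no camera call.
- robot.hand_in(): hands the job in; it is judged then, once.
Trained networks look in the newest picture that a camera, given by its name, has taken for a name from the list of things; names that differ only in an ending like _2 or _b are one class to them, and where a whole thing is asked for, a point or a joint stands for the part that bears it (a point fixed in the world has none). Each returns a list of dicts, best first, with "score" (0 to 1); they miss things now and then, are a little off and sometimes report something else, mostly with a low value. They report only what shows in the picture. A call takes as long as a camera call. They do not tell look-alikes from the thing itself.
- robot.search_frame(name, camera): "rect" ([left, top, right, bottom] in pixels, round what is visible of it).
The state is a dict: "time": time; "q": joint angles; "joint_velocities": joint speeds; "joint_torque": joint torques, N m; "position": TCP position; "tool_rot": TCP orientation; "ft_force": force on the tool from outside, world axes, zero at the start; "moment": the same for the moment, N m; "grip_width": finger opening in m; "grip_force": force on a finger pad.
Only numpy, scipy, OpenCV 4.12 (cv2) and the standard library are available. Lean on these libraries where they do the work, as an engineer would, in place of code of your own. Each camera call takes 0.05 s, during which the arm holds its last target. There are 200 camera calls.

TASK

Set the gap of the small bench rolling mill: lay the broad gauge blade flat on the mill's feed plate and slide it squarely between the rolls until its cross-bar meets the mill's two side plates, and leave it lying there. Then turn the wing knob on the mill's sloping head clockwise (seen looking onto the knob) until it clicks over and stays. Leave the narrow gauge and the other things on the bench where they are.

Things in the scene. Friction and masses are not known exactly. Their poses are not given: they have to be found in the camera images.
- mill: Grey bench rolling mill, fixed, 270 mm long, 120 wide, 170 high. Origin on the bench under the roll axis; +x is the feeding direction (feed side to rolls), +y its left, z up. Feed plate 120 wide, top at z 50, from x -150 to the rolls. Two side plates carry a head that slopes up and back at 35 deg, from x -35, z 100 to x 63, z 169. Crank on +y side to y 116, below z 75.
- mill_stop (a point): Midway between the two side plates, in the plane of their front faces (x = -35 mm of the mill, where the cross-bar must stop), at feed plate height (z 50 mm). Axes as the mill's. Side plates 20 mm thick, 50 mm free between them, front faces 50 mm high above the feed plate.
- knob (a joint): Turn of the knob, rad, growing clockwise seen looking onto it. Starts at about 0. A spring detent resists with up to about 0.35 N m (most near 0.3), hump at 0.7: let go before it, the knob springs back; past it, it snaps over and stays at about 1.4 (end stop at 1.5).
- knob_grip (a point): Grip point on the knob's axis, 34 mm above the mill's slope. z: the knob's axis, out of the slope (35 deg from vertical, leaning to the feed side); y: along the wing; turns with the knob. Black knob: disc of radius 30 mm, 10 thick, with an upright wing 64 mm long (y), 14 thick (x), topping out 18 mm above this point. At 0 the wing lies level, across the mill.
- broad_gauge: The gauge to use: loose, steel, 165 mm long, about 250 g, lying flat on the bench, fin up. Origin on the underside at mid-length; x to the free blade tip, z up. Blade 34 mm wide, 6 thick, full length; cross-bar 74 mm wide, 16 high, 12 thick (x -9.5 to 2.5), with 80 mm of blade ahead of it; upright grip fin behind it.
- broad_gauge_grip (a point): Grip point in the broad gauge's fin, 52.5 mm behind its origin and 34 mm above its underside. Fin 50 mm long (x), 12 mm thick (y), top 51 mm above the underside. Axes as the gauge's.
- broad_gauge_bar (a point): Middle of the front face of the broad gauge's cross-bar, on the underside, 2.5 mm ahead of its origin. Axes as the gauge's.
- narrow_gauge: Like the broad gauge, but its blade is 16 mm and its cross-bar 44 mm wide; not to be used. Origin and axes likewise.
- upper_roll_mid (a point): Centre of the steel upper roll (radius 22 mm, 50 mm long along the mill's y, at mill x = 0). Its underside is 11 mm above feed plate level at knob 0 and comes down as the knob turns, to about 7 mm after the click. The fixed lower roll of the same radius is level with the plate.
- bowl: Silver bowl, 96 mm across, 50 high; a bystander, to be left alone. Origin under its middle.
- jar: Silver lidded jar, 84 mm across, 104 high; a bystander, to be left alone. Origin under its middle.
- hammer: Hammer lying on the bench; a bystander, to be left alone. Origin under its middle.
- beaker: Silver beaker, 64 mm across, 80 high; a bystander, to be left alone. Origin under its middle.
- mandrel: Upright steel ring mandrel, 48 mm foot, 162 high; a bystander, to be left alone. Origin under its middle.
There are look-alikes about, which are no part of the job. Leave any red look-alike of the broad_gauge alone.

How it is judged:
By the outcome, as a careful person would: the job done as asked, in the order asked, and still so for the second after the job is handed in, with the robot touching nothing.
It also fails if it takes over 59 s, if anything falls off the work surface, if the arm or the gripper's body presses on something with over 40 N, if the wrist force passes 120 N, or if a joint passes its speed limit or range.

## Working session

There is one attempt and no reset: what is moved stays moved. The work goes in short steps, Python scripts to look and compute and a shell command to move; the robot and the scene stay as the last step left them, time stands still between calls to the robot, and variables do not carry over. Pictures are saved under pics/ and viewed, at most 10 in all, crops included, and the job is handed in when it is done.

```bash
mkdir -p pics; ls; python3 - <<'E'
from rig import robot
import cv2,numpy as np
for c in ("top","side"):
    im=robot.camera(c); cv2.imwrite(f"pics/{c}0.png",im[:,:,::-1]); 
    m=robot.camera_model(c); print(c,m)
    for n in ("mill","broad_gauge","narrow_gauge","knob","bowl","jar","hammer","beaker","mandrel","upper_roll_mid"):
        print(n,[(np.round(d["rect"]).astype(int).tolist(),round(d["score"],2)) for d in robot.search_frame(n,c)][:4])
o=robot.get_obs(); print(o)
a=[cv2.imread(f"pics/{c}0.png") for c in("top","side")]
cv2.imwrite("pics/both.png",a[0])
E
```

```text
pics
top {'fx': 453.03562129265276, 'fy': 453.03562129265276, 'cx': 276.3009255576008, 'cy': 212.0325621546594, 'xyz': array([0.22244954, 0.02448794, 1.48508818]), 'orientation': array([-0.70304215,  0.70561998, -0.06501087,  0.06004803])}
mill [([190, 129, 253, 218], 0.62), ([373, 173, 397, 221], 0.25)]
broad_gauge [([244, 246, 291, 269], 0.9), ([377, 176, 400, 222], 0.73), ([360, 296, 386, 334], 0.65)]
narrow_gauge [([302, 193, 328, 241], 0.72)]
knob [([212, 144, 234, 164], 0.8)]
bowl [([305, 128, 332, 153], 0.64)]
jar [([137, 194, 162, 217], 0.83)]
hammer [([122, 226, 164, 310], 0.81)]
beaker [([156, 136, 177, 159], 0.89), ([372, 175, 395, 221], 0.39)]
mandrel [([156, 136, 178, 160], 0.45)]
upper_roll_mid [([125, 227, 164, 306], 0.28)]
side {'fx': 525.6840027167267, 'fy': 525.6840027167267, 'cx': 284.6327998554047, 'cy': 206.01938830213092, 'xyz': array([-0.36971486,  0.80492821,  0.93127412]), 'orientation': array([-0.34498225,  0.81711565, -0.42088408,  0.19017321])}
mill [([149, 181, 262, 274], 0.58)]
broad_gauge [([296, 240, 333, 294], 0.96)]
narrow_gauge [([312, 206, 332, 238
[... 397 characters left out ...]
29847872e+00,  5.27505625e-01,  1.43272516e+00, -1.96299955e-05,
        1.18140098e+00, -1.78517635e-01]), 'joint_velocities': array([-2.56472336e-04,  5.36128268e-04,  9.80313784e-05, -1.94886387e-03,
        3.85628239e-04,  1.02183770e-04]), 'joint_torque': array([-1.62582990e-03, -4.40032339e+01, -1.76987833e+01,  6.32649148e-02,
        5.04165818e-02, -8.65160359e-06]), 'position': array([ 0.27232453, -0.5625093 ,  0.22253691]), 'tool_rot': array([ 9.74700015e-01,  2.23517070e-01, -9.98702301e-06, -1.91089099e-05]), 'ft_force': array([-0.87200256,  0.49223991,  1.17186441]), 'moment': array([-0.00518176, -0.00170443,  0.01033039]), 'grip_force': 0.0, 'grip_width': 0.08690353881495423}
```

View pics/top0.png

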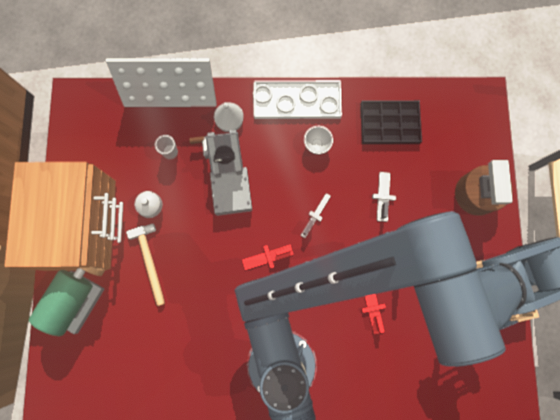

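View pics/side0.png

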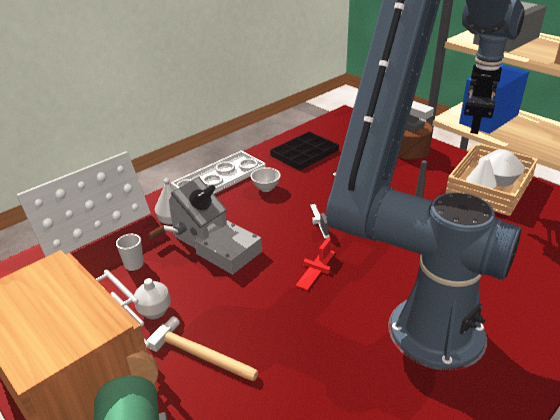

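Top view: steel gauges are at (384,196) and (316,215), and red look-alikes at (268,257) and (374,313). The mill is at (230,172) with its knob at (223,154), and its feed plate points to the lower right. I'll enlarge the steel pair to confirm which is broad.

```bash
python3 - <<'E'
import cv2,numpy as np
a=cv2.imread("pics/top0.png")
def crop(x0,y0,x1,y1,s):
    c=cv2.resize(a[y0:y1,x0:x1],None,fx=s,fy=s,interpolation=cv2.INTER_CUBIC)
    for x in range((x0+9)//10*10,x1,10): cv2.putText(c,str(x),((x-x0)*s,8),0,.3,(0,255,255)); cv2.line(c,((x-x0)*s,8),((x-x0)*s,14),(0,255,255))
    for y in range((y0+9)//10*10,y1,10): cv2.putText(c,str(y),(0,(y-y0)*s+4),0,.3,(0,255,255)); cv2.line(c,(20,(y-y0)*s),(26,(y-y0)*s),(0,255,255))
    return c
cv2.imwrite("pics/crop1.png",np.hstack([crop(190,125,256,221,6),crop(297,165,402,241,6)[:, :1][:0].reshape(0,1,3)] if 0 else [crop(190,125,256,221,6)]))
cv2.imwrite("pics/crop2.png",crop(297,165,402,241,7))
E
```

```text
(no output)
```

View pics/crop1.png

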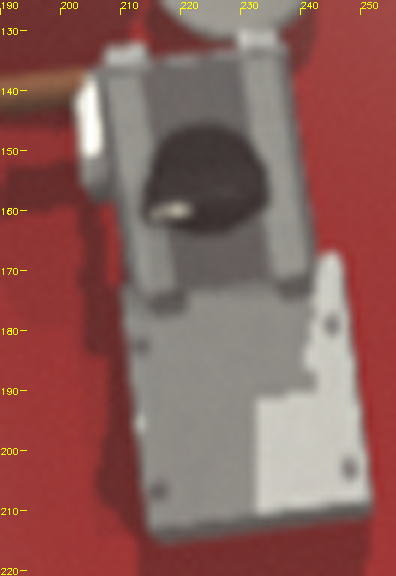

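View pics/crop2.png

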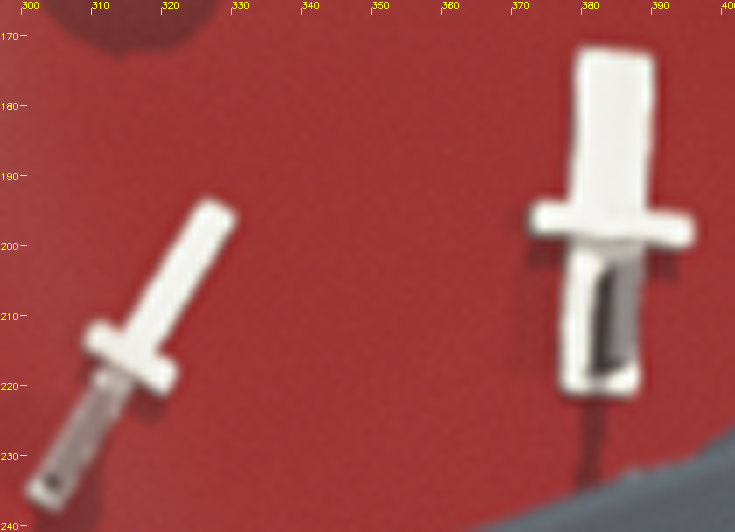

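The enlarged crop confirms it: the gauge at (383,197), with the wide blade and long bar, is the broad one. The gauge at (316,215) has a slim blade, so it is the narrow one, and the red ones are excluded. Next I'll fit the poses from corners and overlay them to check.

```bash
cat > h.py <<'E'
from rig import robot
import cv2,numpy as np
from scipy.spatial.transform import Rotation as R
from scipy.optimize import least_squares
M={c:robot.camera_model(c) for c in("top","side")}
def proj(c,P):
    m=M[c]; p=R.from_quat(m["orientation"]).inv().apply(np.atleast_2d(P)-m["xyz"])
    return np.c_[m["fx"]*p[:,0]/p[:,2]+m["cx"],m["fy"]*p[:,1]/p[:,2]+m["cy"]]
def tf(q,P): # q=x,y,yaw ; P mm
    P=np.atleast_2d(P)/1000.; return R.from_euler("z",q[2]).apply(P)+[q[0],q[1],q[3] if len(q)>3 else 0]
def fit(q0,P,uv,c="top"):
    s=least_squares(lambda q:(proj(c,tf(q,P))-uv).ravel(),q0,loss="soft_l1"); return s.x,s.fun.reshape(-1)
def box(x0,x1,y0,y1,z0,z1):
    v=np.array([[x,y,z] for x in(x0,x1) for y in(y0,y1) for z in(z0,z1)],float)
    return [(v[i],v[j]) for i in range(8) for j in range(i) if (v[i]!=v[j]).sum()==1]
GA=box(-82.5,82.5,-17,17,0,6)+box(-9.5,2.5,-37,37,0,16)+box(-77.5,-27.5,-6,6,6,51)
MI=box(-150,-35,-60,60,0,50)
for s in(1,-1):
    pl=[(-35,50),(-35,100),(63,169)]
    for y in(25*s,45*s): MI+=[(np.array([a[0],y,a[1]],float),np.array([b[0],y,b[1]],float)) for a,b in zip(pl,pl[1:])]
    for p in pl: MI.append((np.array([p[0],25*s,p[1]],float),np.array([p[0],45*s,p[1]],float)))
def draw(im,c,q,segs,x0,y0,s,col=(0,255,0)):
    for a,b in segs:
        u=(proj(c,tf(q,np.array([a,b])))-[x0,y0]+.5)*s
        cv2.line(im,*[tuple(int(t) for t in w) for w in u],col,1,cv2.LINE_AA)
def crop(a,x0,y0,x1,y1,s): return cv2.resize(a[y0:y1,x0:x1],None,fx=s,fy=s,interpolation=cv2.INTER_CUBIC)
E
python3 - <<'E'
from h import *
np.set_printoptions(precision=4,suppress=True)
g=(np.array([[577,47],[655,53],[560,393],[638,393],[530,203],[694,215]])/7.)+[297-.5,165-.5]
G=[[82.5,17,6],[82.5,-17,6],[-82.5,17,3],[-82.5,-17,3],[2.5,37,16],[2.5,-37,16]]
qg,r=fit([.6,-.2,0],G,g);print("gauge",qg,r)
m=np.array([[150,527],[370,503],[145,292],[312,277],[105,50],[285,32]])/6.+[190-.5,125-.5]
MP=[[-150,60,50],[-150,-60,50],[-35,45,100],[-35,-45,100],[63,45,169],[63,-45,169]]
qm,r=fit([.6,.2,0],MP,m);print("mill",qm,r)
np.savez("p.npz",g=qg,m=qm)
a=cv2.imread("pics/top0.png");b=cv2.imread("pics/side0.png")
c1=crop(a,190,120,260,220,4);draw(c1,"top",qm,MI,190,120,4)
c2=crop(b,145,170,270,280,4);draw(c2,"side",qm,MI,145,170,4)
c3=crop(a,350,160,410,240,0+2);c3=crop(a,350,160,410,240,4);draw(c3,"top",qg,GA,350,160,4)
W=np.zeros((600,800,3),np.uint8)
W[:400,:280]=c1;W[:440,290:790]=c2
cv2.imwrite("pics/ov.png",W)
cv2.imwrite("pics/ovg.png",c3)
g0=tf(qg,[-52.5,0,34])
print("grip",g0,"stop",tf(qm,[-35,0,50]))
o=robot.get_obs();print(o["time"])
E
```

```text
gauge [ 0.5413 -0.3446 -0.0863] [ 0.356   0.3357 -0.73    0.2954  0.494  -0.8604 -0.4177 -0.0207  0.7474
  0.0008 -0.4447  0.1015]
mill [0.6361 0.1712 0.114 ] [-0.3884 -0.4291  0.0615 -0.7089 -0.2804 -0.2778  0.301  -0.9871  0.4115
  3.0903 -0.1158  2.8286]
grip [[ 0.489  -0.3401  0.034 ]] stop [[0.6014 0.1673 0.05  ]]
1.1
```

View pics/ov.png

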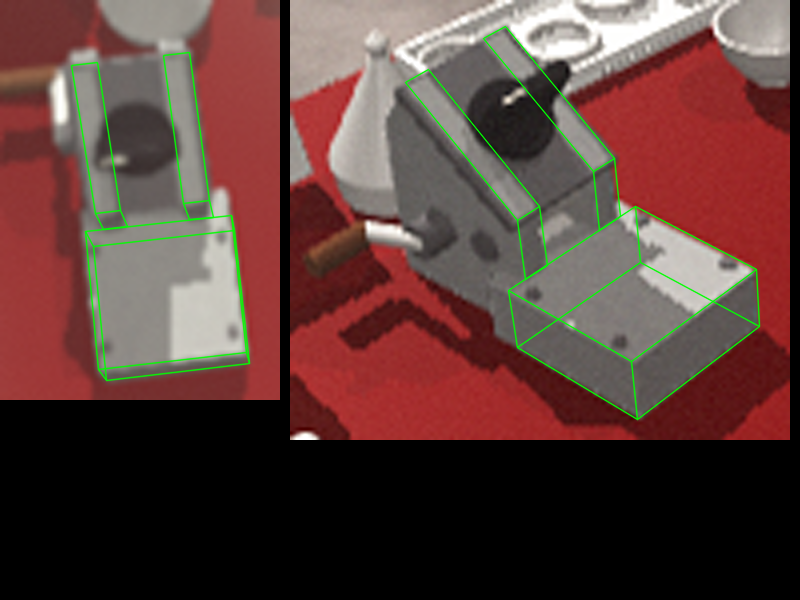

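Both overlays match well: in the side crop the plate corners at (757,268) and (632,360) line up with the wireframe, and so does the front of the head. I'll refit with those corners, fit the knob and work out the first move.

```bash
cat >> h.py <<'E'
def down(yaw): # tool x at yaw, z down
    return R.from_euler("z",yaw)*R.from_euler("x",np.pi)
def rel(p,rot):
    o=robot.get_obs(); r0=R.from_quat(o["tool_rot"])
    print("t",round(o["time"],2),"dp",np.round(r0.inv().apply(np.asarray(p).ravel()-o["position"])*1000,1).tolist(),"rot",np.round((r0.inv()*rot).as_rotvec(),4).tolist())
E
python3 - <<'E'
from h import *
np.set_printoptions(precision=4,suppress=True)
m=np.array([[150,527],[370,503],[145,292],[312,277]])/6.+[190-.5,125-.5]
MP=[[-150,60,50],[-150,-60,50],[-35,45,100],[-35,-45,100]]
s=(np.array([[757,268],[632,360],[759,325],[638,418],[540,206],[516,219]])-[290,0])/4.+[145-.5,170-.5]
SP=[[-150,-60,50],[-150,60,50],[-150,-60,0],[-150,60,0],[-35,25,100],[-35,45,100]]
f=lambda q:np.r_[(proj("top",tf(q,MP))-m).ravel(),(proj("side",tf(q,SP))-s).ravel()]
z=least_squares(f,[.636,.171,.114],loss="soft_l1");qm=z.x;print(qm,z.fun)
d=np.load("p.npz");qg=d["g"];np.savez("p.npz",g=qg,m=qm)
# knob: where along slope
a=np.deg2rad(35);ux=np.array([np.cos(a),0,np.sin(a)]);n=np.array([-np.sin(a),0,np.cos(a)])
for L in(50,60,70):
  for h in(20,52):
    P=np.array([-35,0,100])+L*ux+h*n; E=np.array([P+[0,y,0] for y in(-32,0,32)])
    print(L,h,"top6",((proj("top",tf(qm,E))-[190,125]+.5)*6).astype(int).tolist(),"side4",((proj("side",tf(qm,E))-[145,170]+.5)*4+[290,0]).astype(int).tolist())
g=tf(qg,[-52.5,0,34])[0]
for h in (.1,-.019): rel(g+[0,0,h],down(qg[2]))
E
```

```text
[0.6359 0.1711 0.1159] [-0.2416 -0.314   0.2018 -0.6644 -0.2017 -0.163   0.375  -0.9255  0.0576
  0.3935  0.0399  0.2836  0.3891  0.392   0.069   0.329  -0.0193  0.0972
  0.4394  0.4052]
50 20 top6 [[276, 195], [214, 202], [152, 209]] side4 [[564, 97], [529, 118], [494, 139]]
50 52 top6 [[276, 214], [212, 222], [149, 229]] side4 [[579, 74], [544, 95], [508, 116]]
60 20 top6 [[274, 176], [211, 183], [149, 190]] side4 [[555, 86], [520, 107], [484, 128]]
60 52 top6 [[273, 195], [209, 203], [146, 210]] side4 [[570, 62], [535, 83], [498, 104]]
70 20 top6 [[271, 157], [208, 164], [146, 172]] side4 [[545, 75], [511, 95], [475, 116]]
70 52 top6 [[271, 176], [207, 184], [142, 191]] side4 [[560, 51], [525, 72], [489, 93]]
t 1.1 dp [291.9, -105.8, 88.5] rot [-0.0, 0.0, 0.5371]
t 1.1 dp [291.9, -105.8, 207.5] rot [-0.0, 0.0, 0.5371]
```

```bash
python3 -m jog '{"dp":[[45,-16,14],[90,-32,28],[135,-48,40],[180,-65,55],[225,-82,68],[265,-96,80],[292,-106,90],[292,-106,90],[292,-106,90]],"delta_rot":[[0,0,0.13],[0,0,0.26],[0,0,0.39],[0,0,0.5],[0,0,0.537],[0,0,0.537],[0,0,0.537],[0,0,0.537],[0,0,0.537]],"gripper":[1,1,1,1,1,1,0.4,0.1,0.1]}' 30
python3 - <<'E'
from h import *
d=np.load("p.npz");qg=d["g"]
im=robot.camera("top");cv2.imwrite("pics/t1.png",im[:,:,::-1])
g=tf(qg,[-52.5,0,34])[0]; rel(g+[0,0,-.019],down(qg[2]))
s=robot.camera("side");cv2.imwrite("pics/s1.png",s[:,:,::-1]);c=crop(s[:,:,::-1],270,150,410,250,5);draw(c,"side",qg,GA,270,150,5);cv2.imwrite("pics/s1c.png",c)
E
```

```text
time: 2.0
position: [0.4893, -0.3395, 0.1324]
tool_rot: [0.999, -0.042, -0.0, 0.0]
ft_force: [-0.1, -0.4, -0.1]
grip_width: 0.0707
grip_force: 0.0
t 2.05 dp [-0.1, -0.5, 117.7] rot [0.0008, -0.0002, 0.0004]
```

View pics/s1c.png

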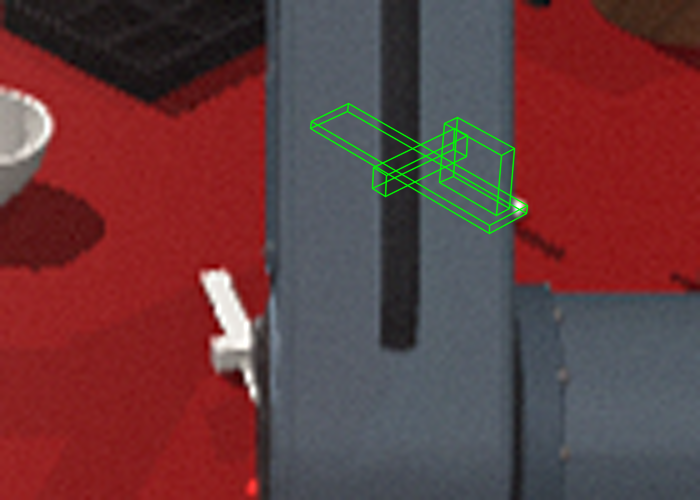

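The arm hides most of the gauge in the side view, but its tail corner shows at zoomed (520,205), on the overlay. Descending to grasp.

```bash
python3 -m jog '{"dp":[[0,0,40],[0,0,80],[0,0,105],[0,0,118],[0,0,118],[0,0,118],[0,0,118],[0,0,118],[0,0,118],[0,0,118]],"delta_rot":[[0,0,0],[0,0,0],[0,0,0],[0,0,0],[0,0,0],[0,0,0],[0,0,0],[0,0,0],[0,0,0],[0,0,0]],"gripper":[0,0,0,0,0,-1,-1,-1,-1,-1]}' 35
python3 -m jog '{"dp":[[0,0,-30],[0,0,-80],[0,0,-130],[0,0,-150],[0,0,-150]],"delta_rot":[[0,0,0],[0,0,0],[0,0,0],[0,0,0],[0,0,0]],"gripper":[-1,-1,-1,-1,-1]}'
python3 - <<'E'
from h import *
d=np.load("p.npz");qm=d["m"]
# TCP for gauge with bar front at mill x=b, underside h above plate
def T(b,h): return tf(qm,[b-55,0,50+h+15])[0]
rel(T(-125,80),down(qm[2])); rel(T(-125,20),down(qm[2])); rel(T(-125,0),down(qm[2]))
E
```

```text
time: 3.1
position: [0.4893, -0.34, 0.0153]
tool_rot: [0.999, -0.043, 0.0, 0.0]
ft_force: [-1.0, -3.1, 7.6]
grip_width: 0.0116
grip_force: 35.2
time: 3.6
position: [0.4907, -0.3413, 0.1682]
tool_rot: [0.999, -0.043, 0.003, 0.003]
ft_force: [-1.1, 0.4, -3.1]
grip_width: 0.0117
grip_force: 35.0
t 3.6 dp [-75.8, -487.0, 20.3] rot [0.0057, -0.0054, -0.2018]
t 3.6 dp [-76.1, -487.3, 80.2] rot [0.0057, -0.0054, -0.2018]
t 3.6 dp [-76.2, -487.4, 100.2] rot [0.0057, -0.0054, -0.2018]
```

```bash
python3 -m jog '{"dp":[[-6,-30,0],[-13,-75,0],[-20,-125,3],[-28,-175,6],[-36,-225,9],[-44,-275,12],[-52,-325,15],[-60,-375,18],[-68,-420,20],[-74,-460,20],[-76,-483,20],[-76,-487,20]],"delta_rot":[[0,0,-0.02],[0,0,-0.04],[0,0,-0.06],[0,0,-0.08],[0,0,-0.1],[0,0,-0.12],[0,0,-0.14],[0,0,-0.16],[0,0,-0.18],[0,0,-0.2],[0,0,-0.202],[0,0,-0.202]],"gripper":[-1,-1,-1,-1,-1,-1,-1,-1,-1,-1,-1,-1]}'
python3 -m jog '{"dp":[[0,0,25],[0,0,50],[0,0,65],[0,0,65],[0,0,65]],"delta_rot":[[0,0,0],[0,0,0],[0,0,0],[0,0,0],[0,0,0]],"gripper":[-1,-1,-1,-1,-1]}'
python3 - <<'E'
from h import *
d=np.load("p.npz");qm=d["m"]
def T(b,h): return tf(qm,[b-55,0,50+h+15])[0]
o=robot.get_obs();print(o["ft_force"])
rel(T(-125,0),down(qm[2]))
W=np.zeros((480,800,3),np.uint8)
t=robot.camera("top")[:,:,::-1];s=robot.camera("side")[:,:,::-1]
# gauge pose implied by the tool
Rt=R.from_quat(o["tool_rot"]);x=Rt.apply([1,0,0]);p=o["position"]-.015*np.array([0,0,1])+.0525*x
qg=[p[0],p[1],np.arctan2(x[1],x[0]),p[2]];print(qg)
a=crop(t,185,120,265,240,4);draw(a,"top",qm,MI,185,120,4);draw(a,"top",qg,GA,185,120,4,(0,255,255));W[:480,:320]=a
b=crop(s,150,170,270,290,4);draw(b,"side",qg,GA,150,170,4,(0,255,255));W[:480,320:]=b
cv2.imwrite("pics/in1.png",W)
E
```

```text
time: 4.8
position: [0.4528, 0.1543, 0.1427]
tool_rot: [0.998, 0.06, -0.002, -0.0]
ft_force: [0.0, 0.6, -2.1]
grip_width: 0.0118
grip_force: 35.0
time: 5.3
position: [0.4545, 0.1511, 0.0787]
tool_rot: [0.998, 0.057, -0.001, 0.0]
ft_force: [0.3, -0.5, -2.6]
grip_width: 0.0119
grip_force: 35.0
[ 0.34968244 -0.51168916 -2.59305427]
t 5.3 dp [2.5, 1.2, 13.7] rot [0.0001, 0.0026, -0.001]
[np.float64(0.5066603181988008), np.float64(0.15714276219841966), np.float64(0.11493615992584214), np.float64(0.06361024285226699)]
```

View pics/in1.png

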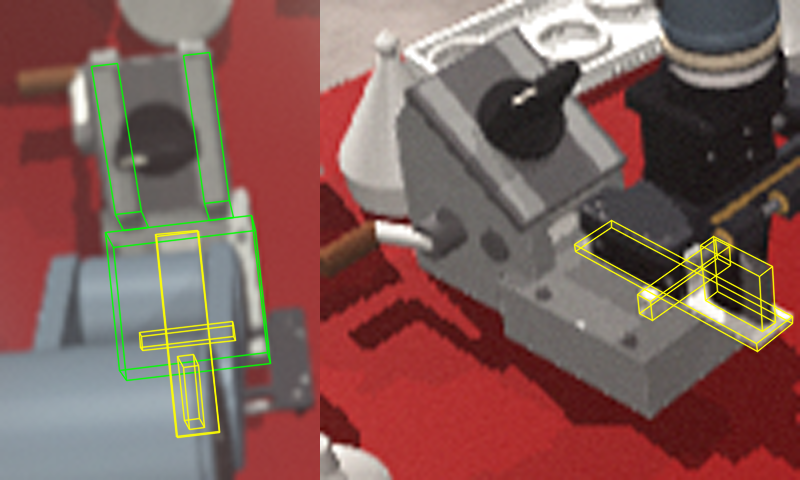

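The top view is blocked by the forearm. The side view shows the tail at (770,325) and bar parts in place, and the gripper body hides the blade. I'll check the bar's left end numerically.

```bash
python3 - <<'E'
from h import *
s=robot.camera("side"); g=s.min(axis=2)
print("cols",list(range(228,270,2)))
for v in range(228,262): print(v,' '.join('%3d'%x for x in g[v,212:270:2]))
E
```

```text
cols [228, 230, 232, 234, 236, 238, 240, 242, 244, 246, 248, 250, 252, 254, 256, 258, 260, 262, 264, 266, 268]
228 130 113 112  24  27  34  38  66  77  72  67  65  88  67  75  63  30  35  56  77  47  35  35  32  34  34  40  38  37
229 112  99 167  39  27  31  38  34  64  99  78  69 108  73  67  36  30  35  68  76  55  27  30  34  26  40  40  38  35
230 112 126 191  51  43  17  33  33  40  77  82  82  95  64  48  30  44  37  97  78  63  35  36  38  25  39  40  38  39
231 123 161 182  36  44  29  23  28  41  36  74  90  68  52  30  45 167  70 108  73  67  32  32  30  19  38  35  37  40
232 129 147 160  29  29  22  27  24  25  35  33  70  57  39  29 161 177 102  82  53  54  30  31  26  22  40  38  38  34
233 130 131 119  46  24  25  25  21  19  33  38  37  41  36  19 195 105  96  53  33  34  31  56  28  17  41  41  34  40
234 131 136 106  94  33  18  24  28  20  23  33  38  39  33  12 140 105  63  31  25  25  27 103  59  23  38  41  35  37
235 136 127 109 118  91  32  25  24  28  23  30  34  39  29  14  98  79  34  20  20  17  13 130  76  56  39  44  36  39
236 135 111 117 113 121  83  
[... 2390 characters left out ...]
  99 105 121  87  70 112 116 112 107  90  88  88  84  91  93  93  87 101  35  97  57  20  23  18  30
257  99  99 103  98 101  97 107 109  99 115 112 109  88  87  89  91  88  91  91  92  98  78  16  12  20  28  26  24  19
258 101 101 101  99 100 102  98 107 116 112 116  98  92  86  90  91  89  93  92  90  80  23  14  22  19  23  20  24  28
259  98  98  99 102  98  98  96  96 109 117 104  88  90  85  82  86  92  92  91  99  43  26  25  23  22  25  27  20  18
260  98 100  98 102 100 103 101  96  95 110  85  86  87  90  89  89  84  95  94  79  24  20  24  18  24  19  24  23  25
261 100  97  99  97  97  98  93 101  95  95  85  89  90  92  91  86  87  94  80  24  22  22  21  25  26  23  23  24  24
```

The bar's left end shows at cols 230–236, rows 241–249, as predicted. Lowering onto the plate.

```bash
python3 -m jog '{"dp":[[0,1,6],[0,1,10],[0,1,12],[0,1,13],[0,1,13]],"delta_rot":[[0,0.003,0],[0,0.003,0],[0,0.003,0],[0,0.003,0],[0,0.003,0]],"gripper":[-1,-1,-1,-1,-1]}'
```

```text
time: 5.95
position: [0.4552, 0.1509, 0.0664]
tool_rot: [0.998, 0.058, 0.001, -0.0]
ft_force: [-0.1, -0.3, -1.9]
grip_width: 0.0118
grip_force: 35.0
```

```bash
python3 -m jog '{"dp":[[0,0,1],[0,0,1.5],[0,0,2],[0,0,2]],"delta_rot":[[0,0,0],[0,0,0],[0,0,0],[0,0,0]],"gripper":[-1,-1,-1,-1]}'
python3 - <<'E'
from h import *
d=np.load("p.npz");qm=d["m"]
rel(tf(qm,[-35-55,0,65])[0],down(qm[2]))
E
```

```text
time: 6.35
position: [0.4553, 0.1509, 0.0651]
tool_rot: [0.998, 0.058, 0.002, -0.0]
ft_force: [-1.7, -0.3, 3.1]
grip_width: 0.0115
grip_force: 35.0
t 6.35 dp [91.6, 0.8, 0.4] rot [0.0, -0.0035, -0.0001]
```

```bash
python3 -m jog '{"dp":[[8,0,0],[20,0,0],[32,0.5,0],[44,0.5,0],[56,0.8,0],[68,0.8,0],[78,0.8,0],[84,0.8,0],[84,0.8,0]],"delta_rot":[[0,-0.003,0],[0,-0.003,0],[0,-0.003,0],[0,-0.003,0],[0,-0.003,0],[0,-0.003,0],[0,-0.003,0],[0,-0.003,0],[0,-0.003,0]],"gripper":[-1,-1,-1,-1,-1,-1,-1,-1,-1]}'
python3 -m jog '{"dp":[[2,0,0],[3,0,0],[4,0,0],[4,0,0]],"delta_rot":[[0,0,0],[0,0,0],[0,0,0],[0,0,0]],"gripper":[-1,-1,-1,-1]}'
```

```text
time: 7.25
position: [0.5353, 0.1596, 0.0651]
tool_rot: [0.998, 0.058, -0.004, 0.0]
ft_force: [-4.4, -0.6, 7.9]
grip_width: 0.012
grip_force: 35.0
time: 7.65
position: [0.5364, 0.1598, 0.065]
tool_rot: [0.998, 0.058, -0.007, 0.0]
ft_force: [-8.4, -1.0, 10.1]
grip_width: 0.0119
grip_force: 35.0
```

```bash
cat > look.py <<'E'
from h import *
import sys
d=np.load("p.npz");qm=d["m"];o=robot.get_obs()
s=robot.camera("side")[:,:,::-1]
Rt=R.from_quat(o["tool_rot"]);x=Rt.apply([1,0,0]);print("x,z axes",x,Rt.apply([0,0,1]),o["ft_force"],o["moment"])
p=o["position"]-.015*np.array([0,0,1])+.0525*x
qg=[p[0],p[1],np.arctan2(x[1],x[0]),p[2]]
b=crop(s,170,190,290,290,6)
if len(sys.argv)>2: draw(b,"side",qg,GA,170,190,6,(0,255,255))
cv2.imwrite(f"pics/{sys.argv[1]}.png",b)
E
python3 look.py in2 1
```

```text
x,z axes [ 0.99314718  0.11610268 -0.01337335] [-0.01329673 -0.00143444 -0.99991057] [-8.36549509 -0.99457424 10.07816349] [-0.26663401  1.83573592 -0.04030254]
```

View pics/in2.png

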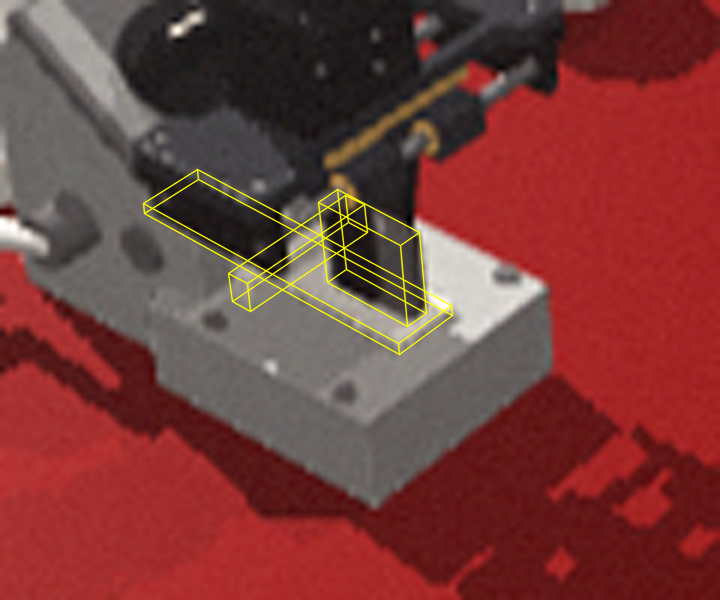

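The gauge has almost stopped about 10 mm short of the computed stop, with 10 N of downward press, so friction or tip pitch is likely. I'll relieve the press, level the tool and push on gently.

```bash
python3 -m jog '{"dp":[[0,0,-0.7],[0,0,-1],[0,0,-1.2],[0,0,-1.2]],"delta_rot":[[0,0.006,0],[0,0.008,0],[0,0.008,0],[0,0.008,0]],"gripper":[-1,-1,-1,-1]}'
python3 -m jog '{"dp":[[1,0,0],[2,0,0],[3,0,0],[4,0,0],[4,0,0]],"delta_rot":[[0,0,0],[0,0,0],[0,0,0],[0,0,0],[0,0,0]],"gripper":[-1,-1,-1,-1,-1]}'
python3 - <<'E'
from h import *
o=robot.get_obs();print(o["ft_force"],R.from_quat(o["tool_rot"]).as_matrix()[:,2])
rel(tf(np.load("p.npz")["m"],[-90,0,65])[0],down(np.load("p.npz")["m"][2]))
g=robot.camera("side").min(axis=2)
print('    ',' '.join('%3d'%x for x in range(222,254)))
for v in range(230,252): print(v,' ',' '.join('%3d'%x for x in g[v,222:254]))
E
```

```text
time: 8.1
position: [0.5438, 0.1603, 0.0658]
tool_rot: [0.998, 0.058, 0.005, -0.0]
ft_force: [-0.9, 0.7, -2.0]
grip_width: 0.0115
grip_force: 35.0
time: 8.6
position: [0.546, 0.1605, 0.0658]
tool_rot: [0.998, 0.058, 0.003, -0.0]
ft_force: [-2.4, -0.3, -1.3]
grip_width: 0.0119
grip_force: 35.0
[-2.43443903 -0.30083514 -1.29714219] [ 6.08010532e-03  5.55335931e-04 -9.99981362e-01]
t 8.6 dp [0.5, -0.1, 0.9] rot [0.0002, -0.0061, 0.0001]
     222 223 224 225 226 227 228 229 230 231 232 233 234 235 236 237 238 239 240 241 242 243 244 245 246 247 248 249 250 251 252 253
230    80  31  19  25  22  26  26  27  40  65  66  65  61  56  46  86 202 205 204 205 208 206 212 195 162 124  63  35  34  39  39  41
231   105  33  15  25  20  20  26  19  45  61  62  63  67  59  52  68 204 209 206 204 207 205 207 207 213 197 168 120  66  38  39  35
232   114  38  19  30  21  24  23  20  42  62  63  64  65  55  57  47 170 207 206 199 206 205 204 206 207 209 212 195 168 120  61  36
233   120  32  21  26  25  20  22  16  38  59  63  63  65  56  58  49 169 208 207 205 205 210 202 208 204 206 204 209 210 196 1
[... 1718 characters left out ...]
77 179 188 163 112  87  93  94
247   115 109 115 111 114 114 106 121 135 124 119 121 127 132 132 134 127 133 130 132 132 131 132 131 133 128 126  94  88  89  96  96
248   113 112 113 114 112 120 121 131 131 132 129 131 136 131 132 135 134 136 133 131 130 131 134 132 127 112  88  89  88  91  92  91
249   112 115 113 109 120 134 132 129 133 132 131 131 131 131 131 131 131 133 133 139 131 134 141 122 108  90  84  91  95  95  91  92
250   112 112 111 123 127 130 132 128 130 129 131 128 132 132 127 132 129 136 129 132 132 132 115  95  90  90  92  94  92  98  91  96
251   112 112 124 134 130 129 133 131 128 130 132 134 135 131 133 130 131 131 132 132 126 112  90  92  92  92  91  93  91  98  92  92
```

Free again and within about 0.5 mm of the computed stop. Pushing on for the contact.

```bash
python3 -m jog '{"dp":[[1,0,0.3],[2,0,0.3],[3,0,0.3],[4,0,0.3],[4,0,0.3]],"delta_rot":[[0,-0.003,0],[0,-0.003,0],[0,-0.003,0],[0,-0.003,0],[0,-0.003,0]],"gripper":[-1,-1,-1,-1,-1]}'
python3 -m jog '{"dp":[[1,0,0],[2,0,0],[3,0,0],[4,0,0],[4,0,0]],"delta_rot":[[0,0,0],[0,0,0],[0,0,0],[0,0,0],[0,0,0]],"gripper":[-1,-1,-1,-1,-1]}'
python3 -c "
from h import *
q=np.load('p.npz')['m'];rel(tf(q,[-90,0,65])[0],down(q[2]));o=robot.get_obs();print(o['ft_force'],o['moment'])"
```

```text
time: 9.15
position: [0.5463, 0.1605, 0.0654]
tool_rot: [0.998, 0.058, -0.002, 0.0]
ft_force: [-8.2, -3.1, 3.1]
grip_width: 0.0116
grip_force: 35.0
time: 9.65
position: [0.5466, 0.1605, 0.0652]
tool_rot: [0.998, 0.059, -0.006, 0.001]
ft_force: [-12.5, -5.2, 9.6]
grip_width: 0.0117
grip_force: 35.1
t 9.65 dp [-0.1, -0.2, 0.2] rot [0.0009, 0.0127, 0.002]
[-12.53302221  -5.16716973   9.59371237] [-0.57016176  2.36540219  0.22378007]
```

Contact is at the expected place (0.1 mm off). The positive moment suggests the left plate touched first, so I'll yaw slightly to seat both sides.

```bash
for k in 1 2; do python3 -m jog '{"dp":[[0,0,-0.3],[0,0,-0.4],[0,0,-0.4]],"delta_rot":[[0,0.001,-0.005],[0,0.002,-0.01],[0,0.002,-0.01]],"gripper":[-1,-1,-1]}'
python3 -c "
from h import *
q=np.load('p.npz')['m'];rel(tf(q,[-90,0,65])[0],down(q[2]));o=robot.get_obs();print(o['ft_force'],o['moment'])"; done
```

```text
time: 9.95
position: [0.5467, 0.1603, 0.0652]
tool_rot: [0.998, 0.064, -0.005, 0.001]
ft_force: [-12.8, -4.6, 6.0]
grip_width: 0.0116
grip_force: 35.0
t 9.95 dp [-0.2, -0.4, 0.2] rot [0.0009, 0.0105, 0.0112]
[-12.84585418  -4.62534738   5.98914596] [-0.72206817  2.26087902  0.08420902]
time: 10.25
position: [0.5467, 0.1603, 0.0653]
tool_rot: [0.998, 0.068, -0.004, 0.001]
ft_force: [-12.4, -4.3, 3.6]
grip_width: 0.0117
grip_force: 35.0
t 10.25 dp [-0.2, -0.4, 0.3] rot [0.0005, 0.0086, 0.0198]
[-12.3984672   -4.32949698   3.60706427] [-0.79976085  2.21810513 -0.26529557]
```

The force centre is now midway (y ≈ −2 mm), so both plates are touching. Unloading most of the push, then releasing.

```bash
python3 -m jog '{"dp":[[-2,0,0],[-3,0,0],[-4,0,0],[-4,0,0]],"delta_rot":[[0,0,0],[0,0,0],[0,0,0],[0,0,0]],"gripper":[-1,-1,-1,-1]}'
python3 -c "
from h import *
o=robot.get_obs();print(o['ft_force'],o['moment'])"
```

```text
time: 10.65
position: [0.5468, 0.1603, 0.0653]
tool_rot: [0.998, 0.068, -0.0, 0.0]
ft_force: [-4.6, -3.2, -2.3]
grip_width: 0.0118
grip_force: 35.0
[-4.63705435 -3.23462409 -2.33781435] [-0.56269238  1.35382607 -0.240515  ]
```

```bash
python3 -m jog '{"dp":[[0,-0.5,0.3],[0,-0.5,0.3],[0,-0.5,0.3],[0,-0.5,0.3]],"delta_rot":[[0,0,0],[0,0,0],[0,0,0],[0,0,0]],"gripper":[-1,-1,-1,-1]}' 5
python3 -m jog '{"dp":[[0,0,0],[0,0,0],[0,0,0],[0,0,0],[0,0,0],[0,0,0]],"delta_rot":[[0,0,0],[0,0,0],[0,0,0],[0,0,0],[0,0,0],[0,0,0]],"gripper":[-0.5,-0.3,-0.2,-0.2,-0.2,-0.2]}'
python3 -m jog '{"dp":[[0,0,-20],[0,0,-60],[0,0,-100],[0,0,-150],[-40,-30,-190],[-80,-60,-210],[-100,-80,-210],[-100,-80,-210]],"delta_rot":[[0,0,0],[0,0,0],[0,0,0],[0,0,0],[0,0,0],[0,0,0],[0,0,0],[0,0,0]],"gripper":[-0.2,-0.2,-0.2,-0.2,-0.2,-0.2,-0.2,-0.2]}'
python3 - <<'E'
from h import *
q=np.load('p.npz')['m']
qg=list(tf(q,[-37.5,0,50])[0]);qg=[qg[0],qg[1],q[2],qg[2]]
W=np.zeros((600,800,3),np.uint8)
s=robot.camera("side")[:,:,::-1];t=robot.camera("top")[:,:,::-1]
b=crop(s,170,180,270,280,5);W[:500,:500]=b
draw(b,"side",qg,GA,170,180,5,(0,255,255));cv2.imwrite("pics/in3o.png",b)
a=crop(t,205,140,255,220,6);W[:480,500:]=a
cv2.imwrite("pics/in3.png",W)
E
```

```text
time: 11.05
position: [0.5472, 0.1605, 0.0654]
tool_rot: [0.998, 0.068, 0.0, 0.0]
ft_force: [-6.2, -3.6, -0.5]
grip_width: 0.0122
grip_force: 5.0
time: 11.65
position: [0.551, 0.1616, 0.0664]
tool_rot: [0.998, 0.068, 0.005, -0.0]
ft_force: [0.2, 0.8, 0.5]
grip_width: 0.0344
grip_force: 0.0
time: 12.45
position: [0.4342, 0.2292, 0.2768]
tool_rot: [0.998, 0.07, 0.004, -0.001]
ft_force: [0.9, -0.2, 0.3]
grip_width: 0.0346
grip_force: 0.0
```

View pics/in3.png

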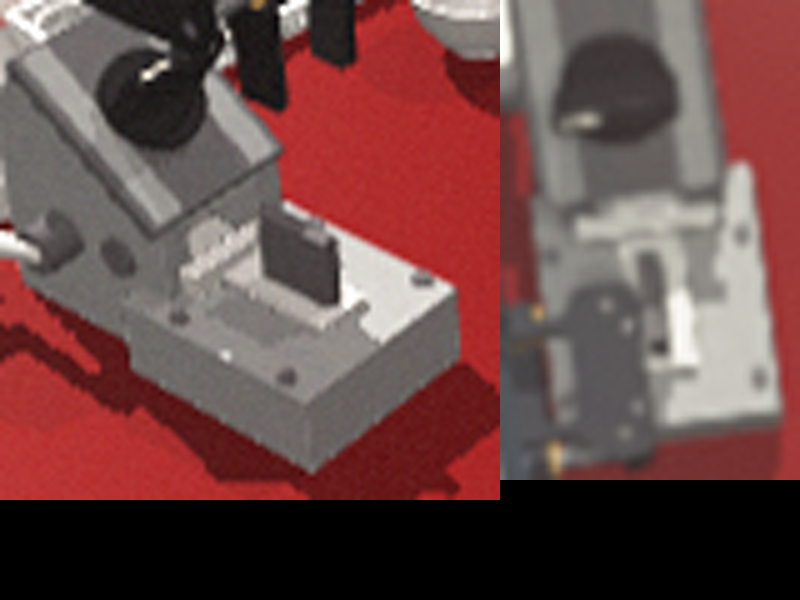

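Bar is against both side plates in both views: zoomed (180–255, 230–280) in side and (578–718, 200–235) in top. The fin is up and the blade lies on the plate. I'll check squareness numerically and plan the knob grasp.

```bash
python3 - <<'E'
from h import *
q=np.load('p.npz')['m']
t=cv2.cvtColor(robot.camera("top"),cv2.COLOR_RGB2GRAY).astype(float)
for y in (34,30,26,22,-22,-26,-30,-34):
    u=proj("top",tf(q,[[-35,y,66],[-47,y,66],[-47,y,50]])); c=u[1]
    print(y,"pred front/rear/rearbottom",np.round(u[:,1],1),"col",round(c[0],1),[int(cv2.getRectSubPix(t.astype(np.float32),(1,1),(float(c[0]),float(r)))[0,0]) for r in range(168,186)])
a=np.deg2rad(35)
ux=np.array([np.cos(a),0,np.sin(a)]);n=np.array([-np.sin(a),0,np.cos(a)])
K=np.array([-35,0,100])+60*ux+34*n
Rm=R.from_euler("z",q[2])
# tool z=-n ; tool x=+mill y ; y=z x x
Z=-n;X=np.array([0,1.,0]);Y=np.cross(Z,X)
Rt=Rm*R.from_matrix(np.c_[X,Y,Z])
# grasp point at K (+ deeper/shallower): TCP=K+19*Z
for off in (150,60,0): rel(tf(q,K+(19-off)*Z)[0],Rt)
print(tf(q,K),tf(q,K+19*Z),Rt.as_quat())
E
```

```text
34 pred front/rear/rearbottom [175.4 179.  180.2] col 218.6 [105, 108, 111, 114, 111, 97, 86, 102, 153, 185, 186, 167, 139, 134, 140, 140, 135, 128]
30 pred front/rear/rearbottom [175.2 178.8 180. ] col 219.8 [96, 95, 97, 97, 99, 93, 89, 104, 152, 186, 188, 164, 131, 132, 139, 135, 131, 126]
26 pred front/rear/rearbottom [175.1 178.7 179.9] col 221.1 [95, 94, 95, 95, 98, 106, 115, 123, 155, 185, 187, 159, 127, 131, 139, 136, 130, 126]
22 pred front/rear/rearbottom [174.9 178.5 179.7] col 222.3 [95, 94, 94, 95, 100, 116, 132, 147, 169, 186, 190, 164, 128, 132, 138, 136, 132, 125]
-22 pred front/rear/rearbottom [173.4 177.  178.2] col 235.9 [146, 145, 135, 113, 99, 113, 152, 181, 185, 160, 127, 129, 140, 144, 149, 153, 153, 146]
-26 pred front/rear/rearbottom [173.2 176.8 178.1] col 237.1 [149, 148, 138, 113, 96, 113, 155, 183, 186, 162, 128, 131, 139, 139, 139, 140, 139, 138]
-30 pred front/rear/rearbottom [173.1 176.7 177.9] col 238.4 [149, 148, 132, 104, 94, 119, 159, 187, 191, 166, 134, 135, 138, 138, 138, 141, 140, 141]
-34 pred front/rear/rearbottom [173.  176.5 177.8] col 239.6 [143, 141, 123, 98, 94, 120, 160, 183, 179, 155, 133, 135, 137, 138, 144, 151, 154, 153]
t 12.6 dp [106.5, 80.6, 7.1] rot [-0.4738, 0.4644, -1.4992]
t 12.6 dp [157.4, 81.7, 81.3] rot [-0.4738, 0.4644, -1.4992]
t 12.6 dp [191.3, 82.4, 130.8] rot [-0.4738, 0.4644, -1.4992]
[[0.6305365  0.17043622 0.16226576]] [[0.64136133 0.17169653 0.14670187]] [0.63418723 0.71230792 0.22458983 0.19995847]
```

Square: the bar's front edge sits 0.3 px from the prediction at both ends. Now to the knob: re-orient to the approach pose 150 mm off along its axis.

```bash
python3 -m jog '{"dp":[[0,0,0],[10,8,0],[20,16,0],[30,24,0],[40,32,0],[50,40,2],[60,48,3],[75,56,4],[85,64,5],[95,72,6],[104,80,7],[106,81,7]],"delta_rot":[[-0.043,0.042,-0.136],[-0.086,0.084,-0.272],[-0.129,0.127,-0.409],[-0.172,0.169,-0.545],[-0.215,0.211,-0.681],[-0.258,0.253,-0.818],[-0.302,0.295,-0.954],[-0.345,0.338,-1.09],[-0.388,0.38,-1.227],[-0.431,0.422,-1.363],[-0.474,0.464,-1.499],[-0.474,0.464,-1.499]],"gripper":[0,0,0,0,0,0,0,0,0,0,0,0]}' 40
cat > kn.py <<'E'
from h import *
q=np.load('p.npz')['m']
a=np.deg2rad(35)
ux=np.array([np.cos(a),0,np.sin(a)]);n=np.array([-np.sin(a),0,np.cos(a)])
K=np.array([-35,0,100])+60*ux+34*n
Z=-n;X=np.array([0,1.,0]);Rt=R.from_euler("z",q[2])*R.from_matrix(np.c_[X,np.cross(Z,X),Z])
for off in (150,50,5): rel(tf(q,K+(19-off)*Z)[0],Rt)
o=robot.get_obs();print(np.round(o["q"],3),o["ft_force"],o["moment"],o["grip_width"])
E
python3 kn.py
```

```text
time: 13.8
position: [0.5563, 0.1592, 0.2682]
tool_rot: [0.635, 0.712, 0.223, 0.2]
ft_force: [-0.2, 0.9, -0.6]
grip_width: 0.0436
grip_force: 0.0
t 13.8 dp [2.6, 0.7, -1.2] rot [-0.0018, 0.002, 0.0002]
t 13.8 dp [2.8, 0.9, 98.8] rot [-0.0018, 0.002, 0.0002]
t 13.8 dp [2.9, 1.0, 143.8] rot [-0.0018, 0.002, 0.0002]
[ 0.074  0.25   1.96   0.069  0.324 -0.101] [-0.17817945  0.94421412 -0.56829849] [0.0049076  0.30219388 0.06265868] 0.0436156453961372
```

```bash
python3 -m jog '{"dp":[[2,1,40],[2,1,80],[2.5,1,105],[2.5,1,120],[2.5,1,132],[2.5,1,140],[2.5,1,143],[2.5,1,143]],"delta_rot":[[0,0,0],[0,0,0],[0,0,0],[0,0,0],[0,0,0],[0,0,0],[0,0,0],[0,0,0]],"gripper":[0,0,0,0,0,0,0,0]}'
python3 kn.py
```

```text
time: 14.6
position: [0.637, 0.1729, 0.1525]
tool_rot: [0.635, 0.712, 0.224, 0.2]
ft_force: [0.5, -0.0, -0.0]
grip_width: 0.0433
grip_force: 0.0
t 14.6 dp [-1.8, -0.1, -142.8] rot [-0.0014, 0.0009, -0.0011]
t 14.6 dp [-1.7, 0.1, -42.8] rot [-0.0014, 0.0009, -0.0011]
t 14.6 dp [-1.7, 0.1, 2.2] rot [-0.0014, 0.0009, -0.0011]
[ 0.089  0.551  1.885  0.148  0.097 -0.168] [ 0.49236005 -0.04495782 -0.01779915] [-0.03023106  0.29099059 -0.02096143] 0.04328199227222815
```

```bash
python3 -m jog '{"dp":[[-1.5,0,2],[-1.5,0,2],[-1.5,0,2],[-1.5,0,2],[-1.5,0,2],[-1.5,0,2]],"delta_rot":[[0,0,0],[0,0,0],[0,0,0],[0,0,0],[0,0,0],[0,0,0]],"gripper":[0,-1,-1,-1,-1,-1]}' 40
python3 kn.py
```

```text
time: 15.2
position: [0.6379, 0.1718, 0.1511]
tool_rot: [0.635, 0.712, 0.224, 0.2]
ft_force: [-0.6, 0.3, 0.6]
grip_width: 0.0138
grip_force: 40.0
t 15.2 dp [-0.6, 0.1, -144.5] rot [-0.0016, 0.0006, -0.0007]
t 15.2 dp [-0.5, 0.3, -44.5] rot [-0.0016, 0.0006, -0.0007]
t 15.2 dp [-0.5, 0.3, 0.5] rot [-0.0016, 0.0006, -0.0007]
[ 0.087  0.554  1.884  0.171  0.095 -0.193] [-0.56262677  0.33587134  0.59288639] [ 0.02697407  0.23335043 -0.05048878] 0.013829021172126671
```

Clean grip (13.8 mm, under 1 N side load). Turning clockwise, which is +z about the tool.

```bash
python3 -m jog '{"dp":[[0,0,0],[0,0,0],[0,0,0],[0,0,0],[0,0,0],[0,0,0]],"delta_rot":[[0,0,0.1],[0,0,0.2],[0,0,0.3],[0,0,0.4],[0,0,0.5],[0,0,0.5]],"gripper":[-1,-1,-1,-1,-1,-1]}' 50
python3 kn.py
```

```text
time: 15.8
position: [0.6368, 0.1719, 0.1503]
tool_rot: [0.791, 0.534, 0.265, 0.137]
ft_force: [-3.4, 0.3, 1.2]
grip_width: 0.0138
grip_force: 50.0
t 15.8 dp [-0.2, 1.2, -144.5] rot [-0.004, 0.0012, -0.5]
t 15.8 dp [-0.0, 1.6, -44.5] rot [-0.004, 0.0012, -0.5]
t 15.8 dp [0.1, 1.8, 0.5] rot [-0.004, 0.0012, -0.5]
[0.087 0.554 1.885 0.171 0.097 0.306] [-3.3511078   0.32956846  1.15000112] [-0.03955311  0.7181764   0.21905856] 0.013849769434512499
```

```bash
python3 -m jog '{"dp":[[0,0,0],[0,0,0],[0,0,0],[0,0,0],[0,0,0],[0,0,0],[0,0,0],[0,0,0],[0,0,0],[0,0,0]],"delta_rot":[[0,0,0.1],[0,0,0.2],[0,0,0.3],[0,0,0.4],[0,0,0.5],[0,0,0.6],[0,0,0.7],[0,0,0.8],[0,0,0.9],[0,0,0.9]],"gripper":[-1,-1,-1,-1,-1,-1,-1,-1,-1,-1]}'
python3 kn.py
```

```text
time: 16.8
position: [0.6357, 0.1734, 0.1497]
tool_rot: [0.945, 0.137, 0.298, 0.008]
ft_force: [-2.6, 7.6, 1.3]
grip_width: 0.0138
grip_force: 50.0
t 16.8 dp [1.4, 2.4, -144.5] rot [-0.0064, 0.0033, -1.3993]
t 16.8 dp [2.0, 2.6, -44.5] rot [-0.0064, 0.0033, -1.3993]
t 16.8 dp [2.3, 2.8, 0.5] rot [-0.0064, 0.0033, -1.3993]
[0.089 0.555 1.886 0.172 0.098 1.206] [-2.6371888   7.64643303  1.25116163] [1.18627824 0.89949127 0.78124267] 0.013779722917037959
```

```bash
python3 -m jog '{"dp":[[0,2,0],[0,2,0],[0,2,0],[0,2,0],[0,2,0],[0,2,0]],"delta_rot":[[0,0,0],[0,0,0],[0,0,0],[0,0,0],[0,0,0],[0,0,0]],"gripper":[-1,-1,-0.4,0,0,0]}'
python3 -m jog '{"dp":[[0,0,-20],[0,0,-50],[0,0,-90],[0,0,-130],[-30,40,-170],[-60,90,-200],[-80,140,-220],[-80,180,-220],[-80,220,-220],[-80,250,-220],[-80,250,-220]],"delta_rot":[[0,0,0],[0,0,0],[0,0,0],[0,0,0],[0,0,0],[0,0,0],[0,0,0],[0,0,0],[0,0,0],[0,0,0],[0,0,0]],"gripper":[0,0,0,0,0,0,0,0,0,0,0]}'
python3 - <<'E'
from h import *
q=np.load('p.npz')['m']
W=np.zeros((480,780,3),np.uint8)
for c in("side","top"): cv2.imwrite(f"pics/{c}9.png",robot.camera(c)[:,:,::-1])
s=cv2.imread("pics/side9.png");t=cv2.imread("pics/top9.png")
a=np.deg2rad(35);ux=np.array([np.cos(a),0,np.sin(a)]);n=np.array([-np.sin(a),0,np.cos(a)])
C=np.array([-35,0,100])+60*ux
# darkness ratio of the wing's predicted top band vs. angle: sample points on the wing at h=45..50, outside the disc view
for c,im in(("side",s),("top",t)):
    g=cv2.GaussianBlur(im,(0,0),.6).max(axis=2).astype(np.float32)
    out=[]
    for th in np.arange(0,1.6,.1):
        # clockwise seen looking onto the slope (along -n): wing y axis -> rotates by -th about n
        w=R.from_rotvec(-th*n).apply([0,1,0])
        P=[C+h*n+r*w for h in(25,35,45,50) for r in(-30,-26,-22,22,26,30)]
        out.append(int(np.mean([cv2.getRectSubPix(g,(1,1),tuple(map(float,u)))[0,0] for u in proj(c,tf(q,P))])))
    print(c,out)
t=cv2.cvtColor(t,cv2.COLOR_BGR2GRAY).astype(np.float32)
for y in (34,30,26,-26,-30,-34):
    u=proj("top",tf(q,[[-35,y,66],[-47,y,66]])); c=u[1]
    print(y,np.round(u[:,1],1),[int(cv2.getRectSubPix(t,(1,1),(float(c[0]),float(r)))[0,0]) for r in range(168,186)])
o=robot.get_obs();print(o["time"],o["position"])
E
```

```text
time: 17.4
position: [0.6393, 0.1694, 0.1515]
tool_rot: [0.944, 0.136, 0.301, 0.009]
ft_force: [-0.0, -0.5, -0.3]
grip_width: 0.0371
grip_force: 0.0
time: 18.5
position: [0.5158, -0.114, 0.3132]
tool_rot: [0.944, 0.132, 0.302, 0.013]
ft_force: [0.9, -1.0, -0.6]
grip_width: 0.0435
grip_force: 0.0
side [100, 102, 95, 87, 83, 79, 73, 66, 59, 55, 51, 49, 48, 50, 56, 60]
top [92, 93, 93, 92, 89, 86, 83, 79, 79, 79, 81, 82, 80, 74, 68, 64]
34 [175.4 179. ] [97, 100, 103, 110, 110, 98, 84, 103, 153, 185, 185, 166, 139, 134, 140, 141, 134, 128]
30 [175.2 178.8] [88, 88, 92, 98, 98, 94, 89, 105, 150, 185, 187, 163, 131, 132, 138, 136, 129, 127]
26 [175.1 178.7] [90, 93, 93, 95, 97, 106, 113, 123, 155, 186, 187, 160, 125, 131, 139, 134, 128, 126]
-26 [173.2 176.8] [149, 148, 138, 113, 95, 114, 155, 184, 187, 160, 127, 130, 139, 139, 139, 140, 139, 137]
-30 [173.1 176.7] [148, 147, 131, 106, 95, 118, 159, 187, 189, 166, 134, 134, 138, 138, 139, 141, 139, 141]
-34 [173.  176.5] [143, 140, 122, 97, 92, 119, 160, 183, 178, 155, 133, 135, 138, 139, 145, 152, 153, 153]
18.6 [ 0.51424125 -0.10945893  0.31133372]
```

The knob has stayed over: side-view darkness is lowest near 1.2–1.3 rad and the top view favours about 1.5, both well past the 0.7 hump. The gauge hasn't moved and the arm is clear, so I'm handing in.

```bash
python3 -c "
from rig import robot
print(robot.hand_in())"
```

```text
the job is handed in; nothing more can be done
None
```

The broad gauge lies on the feed plate, slid square between the rolls with its cross-bar against both side plates; the knob was then turned clockwise past its click and stayed over (read from the camera images), and the job was handed in at about 18.6 s.

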